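# Shut the coolant feed valve under the splash doors

### The arm

A 6-joint arm with a two-finger parallel gripper is mounted at the origin on the work surface. World frame = base frame: x ahead of the robot, y to its left, z up, the work surface at z = 0. Lengths are in mm, angles in rad, forces in N, time in s.
With the tool pointing down it reaches from about 325 to 850 mm from the base axis. Payload 4.4 kg.
Tool frame: the origin (TCP) lies on the front face of the gripper's body, between the roots of the fingers; the fingertips stand 97 mm ahead of it and the grasp point (between the pads) lies 78 mm ahead of it; z points along the fingers, y is the line along which they close (so a half turn about z gives the same grasp; the last joint's range is limited). The gripper opens to 94 mm and grips with 3 to 60 N. Pads are 16 mm wide; open, the fingers measure 119 mm over their backs; the gripper's body (75 mm by 177 mm) begins 78 mm behind the grasp point.
Start: joints at [0.968, 0.207, 1.542, -0, 1.393, -0.15], TCP at [251.564, 517.053, 302.647] pointing down, gripper open.
Joint ranges: [-2.73, 2.73], [-0.86, 2.22], [0.23, 2.46], [-1.11, 4.25], [0.08, 2.63], [-2.82, 2.82]. Speed limits (rad/s): [2.79, 2.79, 3.14, 3.14, 3.14, 3.14].

### API

Orientations are given as a rotation vector (axis times angle).
In Python, from cell import arm gives the robot as it stands.
- The arm moves only by the tool drive_tool, never from a script. Its argument "deltas" is a list that holds one entry, the list of rows, each a list of 7 numbers: the shift along the tool's x, y, z in parts of the range, where 1.0 means 100 cm, then the turn, a rotation vector about the tool's x, y, z in normalised numbers (1 is pi rad), then the finger opening in cm, from 0 to 9.4. In form: [[[x, y, z, wx, wy, wz, hand], ...]]. A call has 1 to 5 rows; each row is the pose to reach, as a shift and turn from the pose commanded when the call began, along the tool's axes at that moment; what a row does not reach only later rows make up. A row lasts 1/12 s, in which the tool goes at most 41.7 mm and 7.16 degrees, less where a joint would pass 70% of its speed; a pose out of reach is approached as far as the arm can. A call with a gripper value outside its range is refused whole. The fingers move at their own pace and stop on an object; the grip force is fixed at half the most. Time passes only in rows, so rows that repeat a pose let the fingers close. It gives the time, the measured TCP pose, the force, the opening and the grip force at its end, in the units of the state.
- arm.get_state(): the state, without advancing time (a new reading comes with each control period).
- arm.get_image(name): name is "scene" or "top"; returns (picture, depth): 384x512x3 uint8, red, green, blue; 384x512 float32, mm along the optical axis (not along the pixel's ray), 0 where there is no reading.
- arm.camera_info(name): a dict with "K" (3x3 intrinsics, pixels), "world_from_camera" (4x4, takes a point from camera to world coordinates). Camera axes: x right, y up, looking along -z (the intrinsics and any distortion apply to the point x, -y, -z); pixel columns grow to the right and rows downward; lengths in mm; the calibration is good to about 2 mm. A picture is of the moment at which its call begins. camera_info takes no time and is no camera call.
- arm.finish_job(): hands the job in; it is judged then, once.
Trained networks look in the newest picture that a camera, given by its name, has taken for a name from the list of things; names that differ only in an ending like _2 or _b are one class to them, and where a whole thing is asked for, a point or a joint stands for the part that bears it (a point fixed in the world has none). Each returns a list of dicts, best first, with "conf" (0 to 1); they miss things now and then, are a little off and sometimes report something else, mostly with a low value. They report only what shows in the picture. A call takes as long as a camera call.
- arm.search_frame(camera, query): "location" ([column, row] as shares, 0 to 1, of the picture: columns of its width, rows of its height, amid what is visible of it).
The state is a dict: "time_s": time; "joint_pos": joint angles; "joint_vel": joint speeds; "joint_torque": joint torques, N m; "tool_pos": TCP position; "orientation": TCP orientation; "ft_force": force on the tool from outside, world axes, zero at the start; "wrist_torque": the same for the moment, N m; "gripper_width": opening from 0.0 (shut) to 1.0 (fully open); "grip_force": force on a finger pad.
Only numpy, scipy, OpenCV 4.12 (cv2) and the standard library are available. Lean on these libraries where they do the work, as an engineer would, in place of code of your own. Each camera call takes 0.05 s, during which the arm holds its last target. There are 200 camera calls.

### The job

The grinding is over: slide the splash door with the upright pull fully back behind its neighbour and leave it there, with the neighbouring door still shut. Then turn the bar-handled coolant valve clockwise, as seen facing the plate, until its bar lies straight across the slope of the plate, along the row of valves. Do not touch the two round knobs beside it, leave the whetstone, bottle and brush where they are, and let go of everything at the end.

Things in the scene. Friction and masses are not known exactly. Their poses are not given: they have to be found in the camera images.
- console: Green coolant console on the bench, 228 mm deep (x), 544 wide (y), fixed. Origin: centre of its underside; x to its back, y left along the door tracks, z up; turned a little about z. A bare metal valve plate slopes up to the back at 0.5 rad (28.6 deg) from level, at the bottom of a well. Two clear metal-edged doors, side by side on a double track, cover the well.
- plate (a point): Point on the plate's surface at the middle valve place. Axes: x up the slope, (0.878, 0, 0.479) in console axes; y along the row; z the outward normal, (-0.479, 0, 0.878), up and towards the robot. Heights off the plate are along it. Valve places: y -65, 0, +65 mm. Sill (x below -70), rear block (x above 75), rails, cheek (y below -130) and parked doors (y above 110) rise up to 75 mm.
- rear_door (a joint): Clear splash door over the valves (right half), on the inner (lower) track, top face 62 mm off the plate; 250 mm wide. Slides along console +y (left), under the other door. 0 = shut, 0.235 m = fully back (end stop), clear of the valves; starts at 0 to 0.04. Friction about 1.5 N; stays where it is left.
- pull (a point): Grip point of the rear door's pull, an upright aluminium fin 12 mm thick along console y, 34 mm long up the slope, standing 36 mm off the door along the plate's normal. The point is in its middle, 22 mm above the door's face, 14 mm below the fin's top. It travels with the door, passing in front of the other door. Axes as the console's (not tilted).
- front_door (a joint): The neighbouring clear door over the left half, on the outer (upper) track, 68 to 72 mm off the plate, with only a low grip. 0 = shut; grows as it slides to console -y (right). Shut at the start and to stay shut.
- feed_valve (a joint): Angle of the bar-handled coolant valve: 0 = bar straight up and down the slope (open), grows clockwise as seen facing the plate, 1.57 rad = bar across the slope along console y (closed, end stop). Friction 0.06 N m, stays where it is left. Starts partly turned, 0.15 to 0.5 rad.
- feed_grip (a point): Grip point of the bar-handled valve: on its spindle, 40 mm off the plate. The black bar is 42 mm long, 12 mm thick, and spans 20 to 52 mm off the plate. The point turns with it: x along the bar, z the plate's outward normal. Which of the three places in the row it takes varies; the next round knob's axis is 65 mm away, its rim 45 mm.
- round_a: One of the two round black knobs (40 mm diameter, top 42 mm off the plate) that share the row with the bar valve, 65 mm or 130 mm from it axis to axis. Origin: where its spindle meets the plate; z is the plate's outward normal. Turns easily; not to be touched.
- round_b: The other round black knob, same size and origin. Turns easily; not to be touched.
- round_a_mark (a point): White mark on top of round knob a, 18 mm from its spindle; it shows whether the knob has turned.
- round_b_mark (a point): White mark on top of round knob b, 18 mm from its spindle.
- whetstone: Reddish whetstone block lying on the bench, 70 x 205 x 30 mm, loose. Origin: centre of its underside.
- oil_bottle: Grey bottle, 60 mm diameter, 160 mm tall, standing loose on the bench. Origin: centre of its underside.
- brush: Hand brush lying loose on the bench, handle along its own x. Origin: underside, near its middle.

How it is judged:
By the outcome, as a careful person would: the job done as asked, in the order asked, and still so for the second after the job is handed in, with the robot touching nothing.
It also fails if it takes over 54 s, if anything falls off the work surface, if the arm or the gripper's body presses on something with over 40 N, if the wrist force passes 120 N, or if a joint passes its speed limit or range.

## Working session

There is one attempt and no reset: what is moved stays moved. The work goes in short steps, Python scripts to look and compute and a tool call to move; the robot and the scene stay as the last step left them, time stands still between calls to the robot, and variables do not carry over. Pictures are saved under pics/ and viewed, at most 10 in all, crops included, and the job is handed in when it is done.

Besides the shell and the picture viewer there is one more tool, called after ">>>" in YAML: its name, and indented under it one key for each argument. drive_tool: Moves the arm, as the interface text tells. Its arguments: {"type":"object","properties":{"deltas":{"type":"array","items":{"type":"array","items":{"type":"array","items":{"type":"number"}}}}},"required":["deltas"]}

```bash
mkdir -p pics; cat > h.py <<'E'
import numpy as np, cv2
from cell import arm
from scipy.spatial.transform import Rotation as R
def snap(cam,fn):
    im,d=arm.get_image(cam); cv2.imwrite('pics/'+fn+'.png',im[:,:,::-1]); np.savez('/tmp/'+cam,im=im,d=d); return im,d
def unproj(cam,u,v,z):
    i=arm.camera_info(cam);K=np.array(i['K']);T=np.array(i['world_from_camera'])
    p=np.array([(u-K[0,2])/K[0,0]*z,-(v-K[1,2])/K[1,1]*z,-z]); return T[:3,:3]@p+T[:3,3]
def proj(cam,P):
    i=arm.camera_info(cam);K=np.array(i['K']);T=np.array(i['world_from_camera'])
    p=T[:3,:3].T@(np.array(P)-T[:3,3]); return K[0,2]+K[0,0]*p[0]/-p[2],K[1,2]-K[1,1]*p[1]/-p[2]
E
python3 - <<'E'
from h import *
a,_=snap('scene','s0'); b,_=snap('top','t0')
for c in('scene','top'):
    i=arm.camera_info(c);print(i.keys(),np.round(i['K'],1).tolist(),np.round(i['world_from_camera'],3).tolist())
    for q in('pull','feed_valve','feed_grip','round_a','plate','console','rear_door'):
        r=arm.search_frame(c,q);print(c,q,[(round(x['conf'],2),round(x['location'][0]*512),round(x['location'][1]*384)) for x in r[:3]])
print(arm.get_state())
E
```

```text
dict_keys(['K', 'world_from_camera']) [[455.8, 0.0, 249.8], [0.0, 455.8, 182.6], [0.0, 0.0, 1.0]] [[0.964, -0.25, 0.086, 607.239], [0.264, 0.918, -0.297, -400.23], [-0.005, 0.309, 0.951, 1652.93], [0.0, 0.0, 0.0, 1.0]]
scene pull [(0.63, 267, 237)]
scene feed_valve [(0.16, 177, 322)]
scene feed_grip []
scene round_a []
scene plate [(0.56, 277, 213)]
scene console [(0.8, 277, 213)]
scene rear_door [(0.86, 263, 237)]
dict_keys(['K', 'world_from_camera']) [[383.7, 0.0, 258.5], [0.0, 383.7, 193.1], [0.0, 0.0, 1.0]] [[-0.025, 0.989, -0.149, 304.175], [-0.999, -0.028, -0.02, 52.251], [-0.024, 0.148, 0.989, 1261.166], [0.0, 0.0, 0.0, 1.0]]
top pull [(0.6, 322, 155), (0.57, 421, 230)]
top feed_valve [(0.58, 283, 158)]
top feed_grip [(0.37, 190, 249), (0.27, 420, 228)]
top round_a []
top plate [(0.77, 282, 157)]
top console [(0.8, 288, 155)]
top rear_door [(0.71, 319, 152)]
{'time_s': 0.8, 'joint_pos': array([ 9.67514764e-01,  2.06559478e-01,  1.54148047e+00,  3.81624132e-06,
        1.39345972e+00, -1.50531297e-01]), 'joint_vel': array([-1.71801143e-03, -1.96111375e-03, -8.11860465e-05, -1.50900174e-04,
        1.45526503e-03, -2.74767610e-04]), 'joint_torque': array([ 5.77873357e-05, -3.70834887e+01, -2.81744152e+01,  6.99318037e-02,
        2.73300719e-02, -2.43370704e-05]), 'tool_pos': array([251.56510126, 517.07136673, 302.67898952]), 'orientation': array([7.05113992e-01, 3.06140908e+00, 1.37977296e-04]), 'ft_force': array([-0.07833141,  0.93735241, -0.51731828]), 'wrist_torque': array([ 0.00062278, -0.06345765, -0.04353609]), 'grip_force': 0.0, 'gripper_width': 1.0017912066311427}
```

```bash
python3 - <<'E'
import cv2
a=cv2.imread('pics/s0.png');b=cv2.imread('pics/t0.png')
cv2.imwrite('pics/s0b.png',cv2.resize(a,(800,600),interpolation=2))
cv2.imwrite('pics/t0b.png',cv2.resize(b[80:240,180:400],(800,582),interpolation=2))
E
```

```text
(no output)
```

View pics/s0b.png

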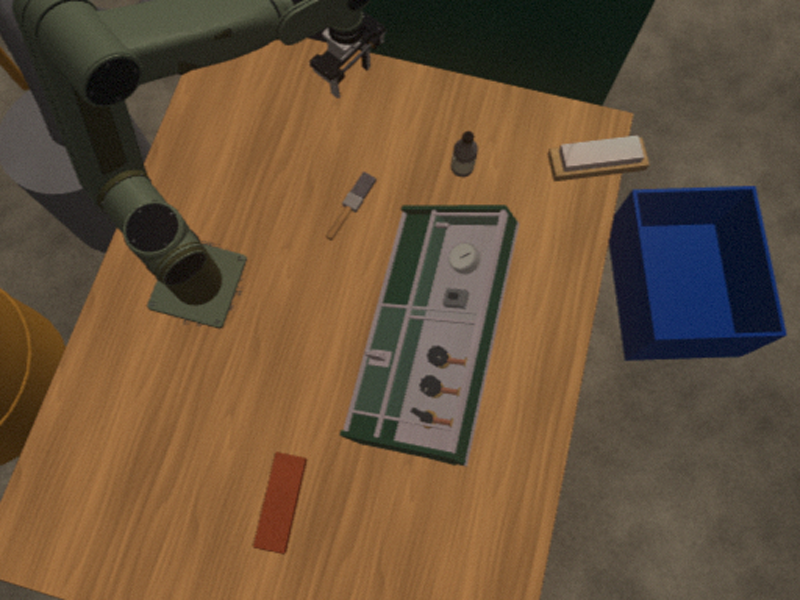

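View pics/t0b.png

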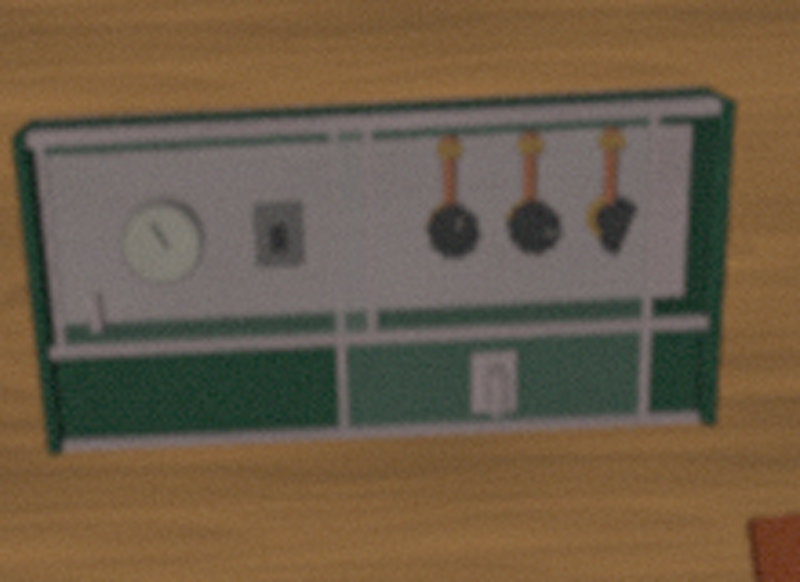

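The top view shows the pull near (317,186) and the bar valve at the right-hand place near (349,142). The round knobs are at (305,143) and (327,142). Next I'll measure these with depth.

```bash
python3 - <<'E'
from h import *
D={c:np.load('/tmp/%s.npz'%c) for c in('scene','top')}
def P(c,u,v):
    d=D[c]['d'];w=d[v-1:v+2,u-1:u+2];return unproj(c,u,v,np.median(w))
f=180;g=3.636
def crop(x,y): return int(round(f+x/g)),int(round(80+y/g))
for n,x,y in [('plateL',80,200),('plate2',230,190),('pl3',490,180),('pl4',570,180),('pl5',490,280),('pl6',680,200),('knobL',453,230),('knobM',535,227),('bar',615,225),('bartop',625,207),('barbot',612,247),('pull',498,370),('pull2',490,395),('doorsill',400,380),('sill',600,380),('RL',60,443),('RR',705,418),('TL',30,133),('TR',725,97),('bL',100,350),('bR',690,322)]:
    u,v=crop(x,y);print('top',n,u,v,P('top',u,v).round(1))
s=1.5625
for n,x,y in [('pull',378,352),('pullb',380,362),('bar',423,415),('knobM',431,386),('knobL',438,356),('pl',460,370),('pl',455,405)]:
    u,v=int(x/s),int(y/s);print('scene',n,P('scene',u,v).round(1))
# plate plane fit & console frame via all points in top crop
d=D['top']['d'];print(np.round(d[178:196:2,308:328:2]).astype(int))
E
```

```text
top plateL 202 135 [627.  225.8 232.8]
top plate2 243 132 [631.2 111.3 235.3]
top pl3 315 130 [634.1 -89.4 223.8]
top pl4 337 130 [ 632.9 -151.1  221. ]
top pl5 315 157 [566.  -90.8 185.9]
top pl6 367 135 [ 636.2 -252.2  152.9]
top knobL 305 143 [602.6 -61.9 205.9]
top knobM 327 142 [ 603.8 -124.2  204.9]
top bar 349 142 [ 601.6 -185.9  205.6]
top bartop 352 137 [ 614.6 -194.1  210.1]
top barbot 348 148 [ 586.6 -184.   196.9]
top pull 317 182 [495.1 -94.6 174.7]
top pull2 315 189 [475.1 -88.  174. ]
top doorsill 290 185 [493.3 -18.8 147.7]
top sill 345 185 [ 489.3 -180.5  143.1]
top RL 197 202 [452.8 258.7 130.6]
top RR 374 195 [ 457.7 -264.   139.9]
top TL 188 117 [671.1 259.7 258.7]
top TR 379 107 [ 684.1 -262.4  253.1]
top bL 208 176 [521.2 218.1 178.3]
top bR 370 169 [ 528.2 -247.4  176.7]
scene pull [484.5 -89.3 179.7]
scene pullb [ 494.1 -101.4  151.8]
scene bar [ 609.6 -195.3  209.7]
scene knobM [ 610.7 -135.8  208.9]
scene knobL [610.1 -69.4 211.8]
scene pl [659.6 -91.7 237.7]
scene pl [ 667.5 -164.7  240.6]
[[1122 1120 1119 1116 1119 1118 1118 1121 1123 1123]
 [1124 1117 1119 1120 1118 1125 1124 1124 1125 1121]
 [1128 1122 1123 1109 1103 1100 1121 1128 1128 1123]
 [1130 1123 1125 1112 1091 1087 1125 1126 1129 1126]
 [1125 1127 1128 1108 1091 1095 1131 1131 1132 1131]
 [1136 1124 1129 1108 1095 1096 1128 1129 1133 1130]
 [1131 1134 1133 1118 1091 1096 1133 1137 1138 1130]
 [1138 1133 1137 1138 1097 1099 1135 1133 1132 1136]
 [1138 1137 1138 1135 1099 1099 1141 1139 1136 1141]]
```

```bash
cat >> h.py <<'E'
def ray(cam,u,v):
    return unproj(cam,u,v,0),unproj(cam,u,v,1000)-unproj(cam,u,v,0)
def hit(cam,u,v,n,off):
    o,d=ray(cam,u,v); return o+d*(off-n@o)/(n@d)
def normal(yaw): return R.from_euler('z',yaw).apply([-np.sin(.5),0,np.cos(.5)])
E
python3 - <<'E'
from h import *
from scipy.optimize import least_squares
D=np.load('/tmp/top.npz');d=D['d'];S=np.load('/tmp/scene.npz')
g=3.636
def pts(c,dd,u0,u1,v0,v1,ex=None):
    return np.array([unproj(c,u,v,dd[v,u]) for v in range(v0,v1) for u in range(u0,u1) if dd[v,u]>0 and not(ex and ex[0]<=u<=ex[1] and ex[2]<=v<=ex[3])])
A=pts('top',d,284,354,118,192,(306,325,174,194)); F=pts('top',d,200,268,122,195)
B=pts('scene',S['d'],250,285,215,255) 
for n,X in(('rear',A),('front',F),('rear_scene',B)):
    r=least_squares(lambda p:X@normal(p[0])-p[1],[0,0],loss='soft_l1',f_scale=3)
    q=np.c_[X[:,:2],np.ones(len(X))];c=np.linalg.lstsq(q,X[:,2],rcond=None)[0]
    print(n,r.x,np.median(abs(r.fun)),'slopes',c, np.arctan(np.hypot(*c[:2])))
# yaw with rail edges : bright rail line rows (bottom, top) in top image
im=D['im'].astype(int)
def line(vlo,vhi,cols):
    out=[]
    for u in cols:
        col=im[vlo:vhi,u].min(axis=1); out.append((u,vlo+np.average(np.arange(len(col)),weights=np.clip(col-col.max()+40,0,None)**2)))
    return np.array(out)
for lo,hi,off in((192,204,0),(165,179,0),(104,120,0)):
    L=line(lo,hi,range(205,365)); k=np.polyfit(L[:,0],L[:,1],1)
    r=L[:,1]-np.polyval(k,L[:,0]);m=abs(r)<1.5;k=np.polyfit(L[m,0],L[m,1],1)
    n=normal(.015);o=np.median(A@n)
    a=hit('top',205,np.polyval(k,205),n,o);b=hit('top',365,np.polyval(k,365),n,o)
    print(k,m.mean(),a,b,'yaw',np.arctan2(-(a-b)[0],(a-b)[1]))
E
```

```text
Traceback (most recent call last):
  File "h.py", line 7, in unproj
    i=arm.camera_info(cam);K=np.array(i['K']);T=np.array(i['world_from_camera'])
ValueError: time passes only in moves, steps and waits
```

```bash
sed -i "s/arm.camera_info(cam)/ci(cam)/; 3a from functools import lru_cache\n@lru_cache(None)\ndef ci(c): return arm.camera_info(c)" h.py
cat > fit.py <<'E'
from h import *
from scipy.optimize import least_squares
D=np.load('/tmp/top.npz');d=D['d'];S=np.load('/tmp/scene.npz')
def pts(c,dd,u0,u1,v0,v1,ex=None):
    return np.array([unproj(c,u,v,dd[v,u]) for v in range(v0,v1) for u in range(u0,u1) if dd[v,u]>0 and not(ex and ex[0]<=u<=ex[1] and ex[2]<=v<=ex[3])])
A=pts('top',d,284,354,118,192,(306,325,174,194)); F=pts('top',d,200,268,122,195)
B=pts('scene',S['d'],250,285,215,255) 
for n,X in(('rear',A),('front',F),('rear_scene',B)):
    r=least_squares(lambda p:X@normal(p[0])-p[1],[0,0],loss='soft_l1',f_scale=3)
    q=np.c_[X[:,:2],np.ones(len(X))];c=np.linalg.lstsq(q,X[:,2],rcond=None)[0]
    print(n,r.x,np.median(abs(r.fun)),'slopes',c, np.arctan(np.hypot(*c[:2])))
im=D['im'].astype(int)
def line(vlo,vhi,cols):
    out=[]
    for u in cols:
        col=im[vlo:vhi,u].min(axis=1); out.append((u,vlo+np.average(np.arange(len(col)),weights=np.clip(col-col.max()+40,0,None)**2)))
    return np.array(out)
for lo,hi,off in((192,204,0),(165,179,0),(104,120,0)):
    L=line(lo,hi,range(205,365)); k=np.polyfit(L[:,0],L[:,1],1)
    r=L[:,1]-np.polyval(k,L[:,0]);m=abs(r)<1.5;k=np.polyfit(L[m,0],L[m,1],1)
    n=normal(.015);o=np.median(A@n)
    a=hit('top',205,np.polyval(k,205),n,o);b=hit('top',365,np.polyval(k,365),n,o)
    print(k,m.mean(),a,b,'yaw',np.arctan2(-(a-b)[0],(a-b)[1]))
E
python3 fit.py
```

```text
rear [ 2.03935496e-02 -1.07242744e+02] 1.4568059247872185 slopes [ 5.35538051e-01  1.15263388e-02 -1.15631912e+02] 0.49176860822364493
front [ 1.54461013e-02 -9.86046033e+01] 2.4084033363425874 slopes [ 6.60017625e-01  1.28946416e-02 -1.80531308e+02] 0.5834730091741193
rear_scene [ 1.44711985e-02 -1.07147995e+02] 1.9780979279138649 slopes [ 5.12990354e-01  6.57955213e-03 -1.02711525e+02] 0.47401920516979695
[-4.82391524e-02  2.11858157e+02] 0.95 [452.76526442 235.40970474 126.60281407] [ 462.33779589 -241.00765307  127.92785011] yaw 0.020090039591194202
[-1.04015112e-03  1.70825955e+02] 0.8625 [538.39276193 227.47958656 173.31108546] [ 527.07329093 -236.44626167  163.32641081] yaw -0.02439447078116422
[-1.85416668e-02  1.20102441e+02] 0.8625 [675.41789479 214.78943996 248.05584946] [ 671.25835885 -226.28669573  242.16946093] yaw -0.009430146633498287
```

```bash
cat > m.py <<'E'
from h import *
yaw=.02;n=normal(yaw);P0=-107.2-62
E=R.from_euler('z',yaw).as_matrix()@R.from_euler('y',-.5).as_matrix()  # cols: upslope, y, n
for c,box in(('top',(285,360,132,158)),('scene',(258,286,215,280))):
    im=np.load('/tmp/%s.npz'%c)['im'];u0,u1,v0,v1=box
    m=(im[v0:v1,u0:u1].max(axis=2)<85).astype(np.uint8)
    k,l,s,ce=cv2.connectedComponentsWithStats(m)
    for i in range(1,k):
        if s[i,4]<15: continue
        h=hit(c,ce[i,0]+u0,ce[i,1]+v0,n,P0+45)
        print(c,s[i,4],(ce[i]+[u0,v0]).round(1),'world@45',h.round(1),'plateaxes',(E.T@h).round(1))
        yy,xx=np.where(l==i);Q=np.array([E.T@hit(c,x+u0,y+v0,n,P0+45) for x,y in zip(xx,yy)])
        w,V=np.linalg.eigh(np.cov(Q[:,:2].T));print('  eig',w,'angle from upslope',np.arctan2(-V[1,1]*np.sign(V[0,1]),abs(V[0,1])))
# pull fin: depth points >=15mm above door
for c,b in(('top',(300,332,168,198)),('scene',(225,260,210,250))):
    d=np.load('/tmp/%s.npz'%c)['d']
    q=np.array([unproj(c,u,v,d[v,u]) for v in range(b[2],b[3]) for u in range(b[0],b[1]) if d[v,u]>0])
    q=q@E; h=q[:,2]+107.2; t=q[(h>25)&(h<46)]
    print(c,len(t),'pull plate axes med',np.median(t,0).round(1),'min',np.percentile(t,5,0).round(1),'max',np.percentile(t,95,0).round(1))
E
python3 m.py
python3 -c "
import cv2
a=cv2.imread('pics/t0.png');b=cv2.imread('pics/s0.png')
x=cv2.resize(a[125:205,290:370],(400,400),interpolation=2);y=cv2.resize(b[210:290,220:300],(400,400),interpolation=2)
cv2.imwrite('pics/c1.png',cv2.convertScaleAbs(cv2.hconcat([x,y]),alpha=1.5))"
```

```text
top 165 [326.5 142. ] world@45 [ 608.2 -125.2  189.3] plateaxes [ 622.2 -137.4 -124.2]
  eig [102.24838002 119.56816642] angle from upslope -0.4659121015213644
top 114 [348.6 141. ] world@45 [ 609.3 -188.5  189.2] plateaxes [ 622.  -200.7 -124.2]
  eig [ 49.04401768 130.02414252] angle from upslope 0.16654839502985413
top 164 [304.2 143.1] world@45 [607.  -61.5 189.4] plateaxes [ 622.3  -73.6 -124.2]
  eig [100.16049696 121.46570261] angle from upslope -0.26564899291325295
scene 214 [261.1 228.8] world@45 [550.9 -79.8 158.5] plateaxes [ 557.9  -90.8 -124.2]
  eig [  59.197329   1156.92623738] angle from upslope 1.450384407301397
scene 136 [279.6 227.7] world@45 [609.4 -67.2 190.6] plateaxes [ 624.8  -79.4 -124.2]
  eig [106.56642651 172.2836171 ] angle from upslope 0.5954103364680164
scene 145 [275.2 246.6] world@45 [ 611.1 -131.2  190.8] plateaxes [ 625.3 -143.4 -124.2]
  eig [113.04082325 175.96669987] angle from upslope 0.4770639638981995
scene 78 [270.5 265.6] world@45 [ 611.6 -194.1  190.4] plateaxes [ 624.5 -206.3 -124.2]
  eig [ 28.19636852 219.63689484] angle from upslope 0.29769368991200856
top 56 pull plate axes med [ 501.2 -102.8  -72.1] min [ 484.5 -108.8  -76.6] max [515.3 -97.2 -69.1]
scene 38 pull plate axes med [ 499.9 -103.3  -72.4] min [ 484.3 -109.3  -77.9] max [517.7 -98.  -68.6]
```

View pics/c1.png

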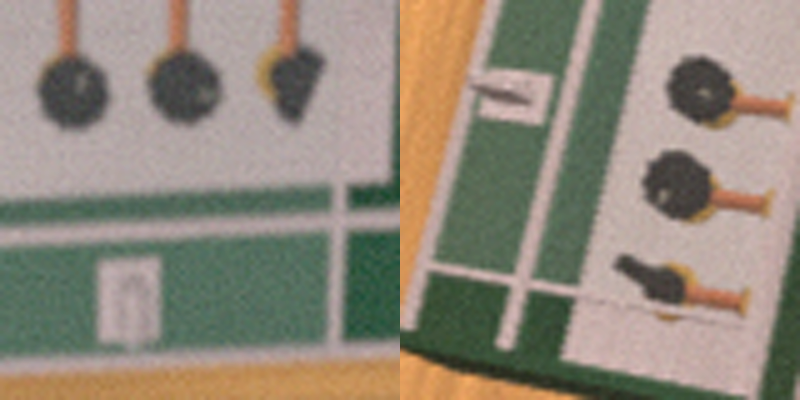

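The fin is cleanly located: both cameras agree to about 1 mm. The bar lies roughly 0.3–0.5 rad clockwise. Next I'll work out the approach to the pull.

```bash
cat > go.py <<'E'
# usage: go.py up y n ang  -> delta from measured pose in tool frame (cm, deg); ang = clockwise turn of tool about its z (deg)
import sys
from h import *
E=R.from_euler('z',.02).as_matrix()@R.from_euler('y',-.5).as_matrix()
def rep(up,y,n,ang,flip=0):
    s=arm.get_state();Rc=R.from_rotvec(s['orientation']);p=s['tool_pos']
    z=-E[:,2];yy=E[:,1]*(1 if not flip else -1);Rt=R.from_matrix(np.c_[np.cross(yy,z),yy,z])*R.from_euler('z',ang,degrees=True)
    t=E@[up,y,n]; d=Rc.inv()
    print('t %.2f'%s['time_s'],'plate axes now',(E.T@p).round(1),'F',s['ft_force'].round(1),'w',s['gripper_width'].round(3),'g',s['grip_force'],'j',s['joint_pos'].round(2))
    print('target',t.round(1),'shift cm',(d.apply(t-p)/10).round(2),'turn',np.degrees((d*Rt).as_rotvec()).round(2))
    rel=(d*R.from_matrix(np.c_[np.cross(yy,z),yy,z])); 
if __name__=='__main__':
    a=list(map(float,sys.argv[1:])); rep(*a[:4],flip=int(a[4]) if len(a)>4 else 0)
E
python3 go.py 500 -103 60 0; python3 go.py 500 -103 60 0 1; python3 -c "
from h import *
print(R.from_rotvec(arm.get_state()['orientation']).as_matrix().round(2))"
```

```text
[[-0.9   0.44  0.  ]
 [ 0.44  0.9   0.  ]
 [-0.    0.   -1.  ]]Traceback (most recent call last):
  File "go.py", line 13, in <module>
    a=list(map(float,sys.argv[1:])); rep(*a[:4],flip=int(a[4]) if len(a)>4 else 0)
                                     ~~~^^^^^^^^^^^^^^^^^^^^^^^^^^^^^^^^^^^^^^^^^^
  File "go.py", line 9, in rep
    print('t %.2f'%s['time_s'],'plate axes now',(E.T@p).round(1),'F',s['ft_force'].round(1),'w',s['gripper_width'].round(3),'g',s['grip_force'],'j',s['joint_pos'].round(2))
                                                                                                ^^^^^^^^^^^^^^^^^^^^^^^^
AttributeError: 'float' object has no attribute 'round'
Traceback (most recent call last):
  File "go.py", line 13, in <module>
    a=list(map(float,sys.argv[1:])); rep(*a[:4],flip=int(a[4]) if len(a)>4 else 0)
                                     ~~~^^^^^^^^^^^^^^^^^^^^^^^^^^^^^^^^^^^^^^^^^^
  File "go.py", line 9, in rep
    print('t %.2f'%s['time_s'],'plate axes now',(E.T@p).round(1),'F',s['ft_force'].round(1),'w',s['gripper_width'].round(3),'g',s['grip_force'],'j',s['joint_pos'].round(2))
                                                                                                ^^^^^^^^^^^^^^^^^^^^^^^^
AttributeError: 'float' object has no attribute 'round'
```

```bash
sed -i "s/s\['gripper_width'\].round(3)/round(s['gripper_width'],3)/" go.py; python3 go.py 500 -103 60 0
```

```text
t 0.80 plate axes now [374.9 511.9 140.1] F [-0.1  0.9 -0.5] w 1.002 g 0.0 j [ 0.97  0.21  1.54  0.    1.39 -0.15]
target [412.  -94.8 292.4] shift cm [-41.19 -48.     1.03] turn [ -6.77 -28.11 -26.52]
```

Units first: shifts go in shares of 100 cm and turns go in shares of pi rad. So -48 cm / 100 = -0.48, -41.2 cm / 100 = -0.412, -28.1 degrees / 180 = -0.1561.

>>> drive_tool:
  deltas:
    - [[-0.412,-0.48,0.01,-0.0378,-0.1561,-0.1472,4],[-0.412,-0.48,0.01,-0.0378,-0.1561,-0.1472,4],[-0.412,-0.48,0.01,-0.0378,-0.1561,-0.1472,4],[-0.412,-0.48,0.01,-0.0378,-0.1561,-0.1472,4],[-0.412,-0.48,0.01,-0.0378,-0.1561,-0.1472,4]]

```text
time_s: 1.22
tool_pos: [304.6, 314.4, 299.7]
orientation: [0.023, 2.679, 0.007]
ft_force: [0.4, -0.2, 0.9]
gripper_width: 0.68
grip_force: 0.0
```

```bash
python3 go.py 500 -103 60 0
```

```text
t 1.22 plate axes now [416.5 308.3 113.9] F [ 0.4 -0.2  0.9] w 0.68 g 0.0 j [ 0.78 -0.23  2.04 -0.37  1.03 -0.63]
target [412.  -94.8 292.4] shift cm [ -9.99 -40.76   5.4 ] turn [-0.5  -2.16 -2.  ]
```

Converted, -40.8 cm / 100 = -0.408, 5.4 cm / 100 = 0.054, -2.2 degrees / 180 = -0.0122.

>>> drive_tool:
  deltas:
    - [[-0.1,-0.408,0.054,-0.0028,-0.0122,-0.0111,4],[-0.1,-0.408,0.054,-0.0028,-0.0122,-0.0111,4],[-0.1,-0.408,0.054,-0.0028,-0.0122,-0.0111,4],[-0.1,-0.408,0.054,-0.0028,-0.0122,-0.0111,4],[-0.1,-0.408,0.054,-0.0028,-0.0122,-0.0111,4]]

```text
time_s: 1.63
tool_pos: [354.8, 117.1, 295.7]
orientation: [-0.02, 2.644, 0.007]
ft_force: [0.8, 0.3, 0.1]
gripper_width: 0.425
grip_force: 0.0
```

```bash
python3 go.py 500 -103 60 0
```

```text
t 1.63 plate axes now [455.1 110.   88.4] F [0.8 0.3 0.1] w 0.425 g 0.0 j [ 0.12 -0.53  2.25 -0.06  0.93 -1.45]
target [412.  -94.8 292.4] shift cm [ -4.59 -21.27   2.84] turn [-0.03 -0.13 -0.25]
```

Converted, -21.3 cm / 100 = -0.213, -4.6 cm / 100 = -0.046, -0.2 degrees / 180 = -0.0011.

>>> drive_tool:
  deltas:
    - [[-0.046,-0.213,0.028,0,-0.0006,-0.0011,4],[-0.046,-0.213,0.028,0,-0.0006,-0.0011,4],[-0.046,-0.213,0.028,0,-0.0006,-0.0011,4],[-0.046,-0.213,0.028,0,-0.0006,-0.0011,4],[-0.046,-0.213,0.028,0,-0.0006,-0.0011,4]]

```text
time_s: 2.05
tool_pos: [407.1, -78.7, 293.2]
orientation: [-0.021, 2.642, 0.004]
ft_force: [0.9, -0.3, 0.8]
gripper_width: 0.429
grip_force: 0.0
```

```bash
python3 go.py 500 -103 6 0
```

```text
t 2.05 plate axes now [496.4 -86.8  62.9] F [ 0.9 -0.3  0.8] w 0.429 g 0.0 j [-0.56 -0.41  2.18  0.32  0.97 -2.28]
target [437.9 -94.3 245. ] shift cm [-0.37 -1.6   5.7 ] turn [-0.17 -0.02 -0.17]
```

Converted, 5.7 cm / 100 = 0.057, -1.6 cm / 100 = -0.016, -0.2 degrees / 180 = -0.0011.

>>> drive_tool:
  deltas:
    - [[-0.004,-0.016,0.01,-0.0011,0,-0.0011,4],[-0.004,-0.016,0.01,-0.0011,0,-0.0011,4],[-0.004,-0.016,0.035,-0.0011,0,-0.0011,4],[-0.004,-0.016,0.057,-0.0011,0,-0.0011,4],[-0.004,-0.016,0.057,-0.0011,0,-0.0011,4]]

```text
time_s: 2.47
tool_pos: [436.7, -89.7, 240.4]
orientation: [-0.029, 2.651, 0.016]
ft_force: [-0.6, 0.3, 0.0]
gripper_width: 0.427
grip_force: 0.0
```

```bash
python3 go.py 500 -103 6 0; python3 - <<'E'
from h import *
a,_=snap('top','t1');b,_=snap('scene','s1')
x=cv2.resize(a[120:200,270:370],(400,320),interpolation=2);y=cv2.resize(b[200:280,200:300],(400,320),interpolation=2)
cv2.imwrite('pics/c2.png',cv2.convertScaleAbs(cv2.hconcat([x,y]),alpha=1.4)[:,:,::-1])
E
```

```text
t 2.47 plate axes now [496.9 -98.4   2.5] F [-0.6  0.3  0. ] w 0.427 g 0.0 j [-0.54 -0.24  2.18  0.36  0.81 -2.34]
target [437.9 -94.3 245. ] shift cm [-0.31 -0.46 -0.36] turn [ 0.4  -0.57  0.02]
```

View pics/c2.png

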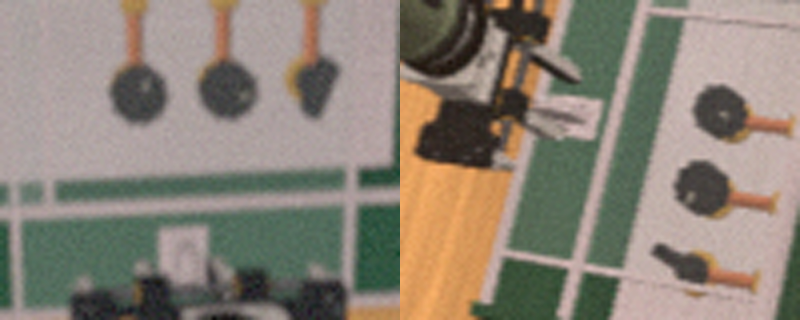

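Both fingers bracket the fin (fin at about (183,258) in the left crop). I'll trim the pose and close.

Converted, -0.4 cm / 100 = -0.004, -0.3 cm / 100 = -0.003, -0.5 degrees / 180 = -0.0028.

>>> drive_tool:
  deltas:
    - [[-0.003,-0.004,-0.004,0.0022,-0.0028,0,4],[-0.003,-0.004,-0.004,0.0022,-0.0028,0,4],[-0.003,-0.004,-0.004,0.0022,-0.0028,0,0],[-0.003,-0.004,-0.004,0.0022,-0.0028,0,0],[-0.003,-0.004,-0.004,0.0022,-0.0028,0,0]]

```text
time_s: 2.98
tool_pos: [439.1, -95.7, 249.9]
orientation: [-0.027, 2.635, -0.001]
ft_force: [0.5, -0.3, -0.3]
gripper_width: 0.246
grip_force: 0.0
```

>>> drive_tool:
  deltas:
    - [[0,0,0,0,0,0,0],[0,0,0,0,0,0,0]]

```text
time_s: 3.15
tool_pos: [439.0, -95.5, 249.3]
orientation: [-0.026, 2.636, 0.001]
ft_force: [-1.6, 0.2, 3.6]
gripper_width: 0.131
grip_force: 30.0
```

```bash
python3 go.py 500 -103 6 0
```

```text
t 3.15 plate axes now [ 503.1 -104.2    9.3] F [-1.6  0.2  3.6] w 0.131 g 30.006487369537354 j [-0.55 -0.25  2.17  0.36  0.82 -2.34]
target [437.9 -94.3 245. ] shift cm [0.31 0.12 0.33] turn [-0.24  0.34  0.05]
```

>>> drive_tool:
  deltas:
    - [[0,0.03,0,0,0,0,0],[0,0.065,0,0,0,0,0],[0,0.1,0,0,0,0,0],[0,0.135,0,0,0,0,0],[0,0.16,0,0,0,0,0]]

```text
time_s: 3.57
tool_pos: [436.0, 65.8, 249.3]
orientation: [-0.027, 2.634, -0.001]
ft_force: [-0.7, -2.5, -0.2]
gripper_width: 0.12
grip_force: 30.0
```

Converted, 2.5 cm / 100 = 0.025, 2 cm / 100 = 0.02.

>>> drive_tool:
  deltas:
    - [[0,0.01,0,0,0,0,0],[0,0.02,0,0,0,0,0],[0,0.025,0,0,0,0,0],[0,0.025,0,0,0,0,0]]

```text
time_s: 3.9
tool_pos: [435.6, 90.7, 249.3]
orientation: [-0.029, 2.635, 0.002]
ft_force: [-6.1, 0.6, 7.8]
gripper_width: 0.126
grip_force: 30.0
```

```bash
python3 go.py 500 -103 6 0
```

```text
t 3.90 plate axes now [503.3  82.    9.1] F [-6.1  0.6  7.8] w 0.126 g 30.010009109973907 j [ 0.01 -0.27  2.18  0.    0.72 -1.59]
target [437.9 -94.3 245. ] shift cm [  0.38 -18.5    0.36] turn [-0.17  0.37  0.14]
```

Converted, 1 cm / 100 = 0.01, 0.5 cm / 100 = 0.005.

>>> drive_tool:
  deltas:
    - [[0,0.005,0,0,0,0,0],[0,0.01,0,0,0,0,0],[0,0.01,0,0,0,0,0]]

```text
time_s: 4.15
tool_pos: [435.5, 100.0, 249.3]
orientation: [-0.027, 2.635, 0.001]
ft_force: [-8.0, 0.4, 7.5]
gripper_width: 0.124
grip_force: 30.0
```

Converted, 0.8 cm / 100 = 0.008, 0.4 cm / 100 = 0.004.

>>> drive_tool:
  deltas:
    - [[0,0.004,0,0,0,0,0],[0,0.008,0,0,0,0,0],[0,0.008,0,0,0,0,0]]

```text
time_s: 4.4
tool_pos: [435.5, 105.0, 249.3]
orientation: [-0.03, 2.636, -0.011]
ft_force: [-9.1, -14.9, 10.5]
gripper_width: 0.125
grip_force: 30.1
```

Converted, 0.2 cm / 100 = 0.002.

>>> drive_tool:
  deltas:
    - [[0,0.002,0,0,0,0,0],[0,0.002,0,0,0,0,0],[0,0.002,0,0,0,0,0]]

```text
time_s: 4.65
tool_pos: [435.5, 105.3, 249.3]
orientation: [-0.029, 2.636, -0.015]
ft_force: [-9.3, -21.3, 11.9]
gripper_width: 0.126
grip_force: 30.1
```

```bash
python3 - <<'E'
from h import *
a,_=snap('top','t2');b,_=snap('scene','s2')
x=cv2.resize(a[90:215,170:400],(552,300),interpolation=2);y=cv2.resize(b[120:300,200:335],(225,300),interpolation=2)
cv2.imwrite('pics/c3.png',cv2.convertScaleAbs(cv2.hconcat([x,y]),alpha=1.4))
E
```

```text
(no output)
```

View pics/c3.png

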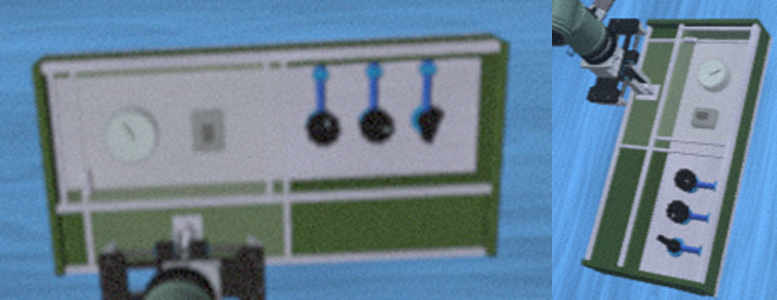

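Rear door is at its stop, with the valves uncovered and the front door still in place. I'll relax, release and back off.

Converted, -3 cm / 100 = -0.03, -0.4 cm / 100 = -0.004.

>>> drive_tool:
  deltas:
    - [[0,-0.004,0,0,0,0,0],[0,-0.004,0,0,0,0,3.5],[0,-0.004,0,0,0,0,3.5],[0,-0.004,0,0,0,0,3.5],[0,-0.004,-0.03,0,0,0,3.5]]

```text
time_s: 5.17
tool_pos: [418.7, 104.9, 268.7]
orientation: [-0.026, 2.649, -0.001]
ft_force: [0.1, -0.8, -0.2]
gripper_width: 0.357
grip_force: 0.0
```

Converted, -6 cm / 100 = -0.06, -4 cm / 100 = -0.04.

>>> drive_tool:
  deltas:
    - [[0,0,-0.04,0,0,0,3.5],[0,0,-0.06,0,0,0,3.5],[0,0,-0.06,0,0,0,3.5]]

```text
time_s: 5.42
tool_pos: [392.7, 105.5, 332.0]
orientation: [-0.028, 2.626, 0.001]
ft_force: [0.3, -0.1, 0.1]
gripper_width: 0.373
grip_force: 0.0
```

```bash
cat > m2.py <<'E'
from h import *
E=R.from_euler('z',.02).as_matrix()@R.from_euler('y',-.5).as_matrix()
for c,b in(('top',(285,372,115,165)),('scene',(250,305,205,285))):
    im,d=snap(c,c+'m'); u0,u1,v0,v1=b
    uv=[(u,v) for v in range(v0,v1) for u in range(u0,u1) if d[v,u]>0]
    q=np.array([unproj(c,u,v,d[v,u]) for u,v in uv])@E
    col=np.array([im[v,u].max() for u,v in uv])
    pl=q[(col>120)&(q[:,0]>580)&(q[:,0]<690)&(q[:,1]>-235)&(q[:,1]<-40)]
    z0=np.median(pl[:,2]);print(c,'plate n',z0.round(1),len(pl))
    for y0 in(-76,-141,-205):
        k=(abs(q[:,1]-y0)<30)&(abs(q[:,0]-620)<30);h=q[:,2]-z0
        t=q[k&(h>(34 if y0>-200 else 38))&(h<60)]
        if len(t)<5: print(y0,'few',len(t));continue
        w,V=np.linalg.eigh(np.cov(t[:,:2].T))
        print(y0,len(t),'c',np.mean(t,0).round(1),'mid',((t.min(0)+t.max(0))/2).round(1),'h95',np.percentile(h[k],97).round(1),'eig',w.round(0),'cw ang',np.arctan2(-V[1,1]*np.sign(V[0,1]),abs(V[0,1])).round(2))
E
python3 m2.py; python3 go.py 620 -205 60 0
```

```text
top plate n -169.2 1418
-76 151 c [ 618.2  -74.9 -128.1] mid [ 618.   -74.8 -128.5] h95 44.3 eig [107. 109.] cw ang -1.02
-141 154 c [ 618.5 -139.3 -128. ] mid [ 617.7 -139.7 -128.5] h95 44.0 eig [102. 109.] cw ang -0.82
-205 73 c [ 618.6 -203.8 -119.6] mid [ 618.9 -204.1 -121.4] h95 53.0 eig [ 13. 142.] cw ang 0.35
scene plate n -169.0 931
-76 112 c [ 618.2  -76.3 -127.7] mid [ 618.9  -75.3 -127.2] h95 45.4 eig [110. 124.] cw ang 0.22
-141 118 c [ 617.5 -140.6 -127.8] mid [ 616.6 -140.2 -126. ] h95 45.3 eig [105. 124.] cw ang 0.73
-205 49 c [ 619.2 -206.3 -118.4] mid [ 618.  -206.5 -121.2] h95 52.8 eig [ 12. 159.] cw ang 0.36
t 5.52 plate axes now [502.5  97.3  98.4] F [ 0.6  0.1 -0.9] w 0.373 g 0.0 j [ 0.06 -0.47  2.15 -0.03  0.96 -1.52]
target [ 519.3 -194.7  349.9] shift cm [-11.67 -30.23   4.05] turn [-0.24  0.42  0.1 ]
```

Converted, -30.2 cm / 100 = -0.302, -11.7 cm / 100 = -0.117, 20 degrees / 180 = 0.1111.

>>> drive_tool:
  deltas:
    - [[-0.03,-0.04,0,0,0,0.0278,3.5],[-0.117,-0.302,0.04,0,0,0.1111,3.5],[-0.117,-0.302,0.04,0,0,0.1111,3.5],[-0.117,-0.302,0.04,0,0,0.1111,3.5],[-0.117,-0.302,0.04,0,0,0.1111,3.5]]

```text
time_s: 5.93
tool_pos: [475.1, -84.8, 342.8]
orientation: [0.435, 2.609, 0.121]
ft_force: [1.3, 0.1, 0.3]
gripper_width: 0.373
grip_force: 0.0
```

```bash
python3 go.py 618.6 -205 60 20.3
```

```text
t 5.93 plate axes now [579.7 -94.3  73.9] F [1.3 0.1 0.3] w 0.373 g 0.0 j [-0.47 -0.28  1.99  0.27  1.   -1.81]
target [ 518.1 -194.7  349.2] shift cm [-7.44 -9.07  1.44] turn [-0.12  0.19  0.26]
```

Converted, -9.1 cm / 100 = -0.091, -7.4 cm / 100 = -0.074, 0.3 degrees / 180 = 0.0017.

>>> drive_tool:
  deltas:
    - [[-0.074,-0.091,0.014,0,0,0.0017,3.5],[-0.074,-0.091,0.014,0,0,0.0017,3.5],[-0.074,-0.091,0.014,0,0,0.0017,3.5],[-0.074,-0.091,0.014,0,0,0.0017,3.5],[-0.074,-0.091,0.014,0,0,0.0017,3.5]]

```text
time_s: 6.35
tool_pos: [517.4, -194.6, 348.9]
orientation: [0.446, 2.609, 0.123]
ft_force: [-0.4, 1.6, -0.8]
gripper_width: 0.372
grip_force: 0.0
```

>>> drive_tool:
  deltas:
    - [[0,0,0,0,0,0,3.5],[0,0,0,0,0,0,3.5]]

```text
time_s: 6.52
tool_pos: [517.0, -191.6, 350.5]
orientation: [0.439, 2.607, 0.123]
ft_force: [0.3, -0.3, 0.2]
gripper_width: 0.373
grip_force: 0.0
```

```bash
python3 go.py 618.6 -205 -48 20.3
```

```text
t 6.52 plate axes now [ 618.3 -201.9   61.6] F [ 0.3 -0.3  0.2] w 0.373 g 0.0 j [-0.65 -0.1   1.82  0.35  1.03 -2.01]
target [ 569.9 -193.6  254.4] shift cm [-0.1  -0.27 10.96] turn [-0.06  0.21  0.07]
```

Converted, 6.5 cm / 100 = 0.065, 6 cm / 100 = 0.06, 0.2 degrees / 180 = 0.0011.

>>> drive_tool:
  deltas:
    - [[-0.001,-0.003,0,0,0.0011,0,3.5],[-0.001,-0.003,0.02,0,0.0011,0,3.5],[-0.001,-0.003,0.04,0,0.0011,0,3.5],[-0.001,-0.003,0.06,0,0.0011,0,3.5],[-0.001,-0.003,0.065,0,0.0011,0,3.5]]

```text
time_s: 6.93
tool_pos: [548.4, -193.8, 292.4]
orientation: [0.438, 2.613, 0.125]
ft_force: [0.1, -0.3, -0.1]
gripper_width: 0.371
grip_force: 0.0
```

Converted, 2.5 cm / 100 = 0.025, 2 cm / 100 = 0.02.

>>> drive_tool:
  deltas:
    - [[0,0,0.01,0,0,0,3.5],[0,0,0.02,0,0,0,3.5],[0,0,0.025,0,0,0,3.5],[0,0,0.025,0,0,0,3.5],[0,0,0.025,0,0,0,3.5]]

```text
time_s: 7.35
tool_pos: [561.2, -195.7, 273.7]
orientation: [0.439, 2.608, 0.121]
ft_force: [-0.2, -0.6, 0.6]
gripper_width: 0.373
grip_force: 0.0
```

```bash
python3 go.py 618.6 -205 -48 20.3; python3 - <<'E'
from h import *
a,_=snap('top','t3');b,_=snap('scene','s3')
x=cv2.resize(a[110:190,290:380],(400,356),interpolation=2);y=cv2.resize(b[210:290,235:325],(400,356),interpolation=2)
cv2.imwrite('pics/c4.png',cv2.convertScaleAbs(cv2.hconcat([x,y]),alpha=1.4)[:,:,::-1])
E
```

```text
t 7.35 plate axes now [ 620.2 -206.9  -26.9] F [-0.2 -0.6  0.6] w 0.373 g 0.0 j [-0.6   0.07  1.82  0.37  0.86 -2.02]
target [ 569.9 -193.6  254.4] shift cm [0.22 0.12 2.11] turn [-0.14  0.2   0.08]
```

View pics/c4.png

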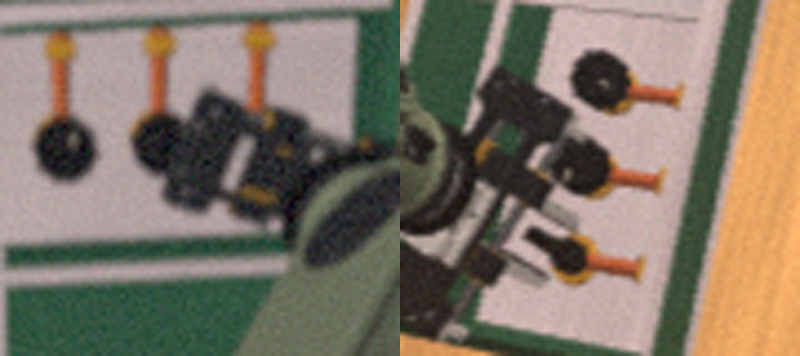

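Fingers straddle the bar (in the right crop, bar at (560,250), tips at (575,215) and (535,270)) and are clear of the knobs.

Converted, 2 cm / 100 = 0.02, 1.8 cm / 100 = 0.018, 0.2 degrees / 180 = 0.0011.

>>> drive_tool:
  deltas:
    - [[0.002,0.001,0.01,-0.0006,0.0011,0,3.5],[0.002,0.001,0.018,-0.0006,0.0011,0,3.5],[0.002,0.001,0.02,-0.0006,0.0011,0,3.5],[0.002,0.001,0.02,-0.0006,0.0011,0,0],[0.002,0.001,0.02,-0.0006,0.0011,0,0]]

```text
time_s: 7.87
tool_pos: [569.3, -193.8, 254.7]
orientation: [0.439, 2.612, 0.125]
ft_force: [-0.3, 0.4, 0.8]
gripper_width: 0.267
grip_force: 0.0
```

>>> drive_tool:
  deltas:
    - [[0,0,0,0,0,0,0],[0,0,0,0,0,0,0],[0,0,0,0,0,0,0]]

```text
time_s: 8.12
tool_pos: [569.4, -194.4, 255.5]
orientation: [0.439, 2.611, 0.123]
ft_force: [0.4, -1.1, -0.7]
gripper_width: 0.126
grip_force: 30.0
```

```bash
python3 go.py 618.6 -205 -48 20.3; python3 go.py 618.6 -205 -48 90
```

```text
t 8.12 plate axes now [ 618.6 -205.7  -46.9] F [ 0.4 -1.1 -0.7] w 0.126 g 29.997010231018066 j [-0.59  0.11  1.82  0.38  0.82 -2.03]
target [ 569.9 -193.6  254.4] shift cm [0.03 0.07 0.11] turn [-0.09  0.03  0.07]
t 8.12 plate axes now [ 618.6 -205.7  -46.9] F [ 0.4 -1.1 -0.7] w 0.126 g 29.997010231018066 j [-0.59  0.11  1.82  0.38  0.82 -2.03]
target [ 569.9 -193.6  254.4] shift cm [0.03 0.07 0.11] turn [-6.000e-02  8.000e-02  6.977e+01]
```

Converted, 30 degrees / 180 = 0.1667.

>>> drive_tool:
  deltas:
    - [[0,0,0,0,0,0.0333,0],[0,0,0,0,0,0.0667,0],[0,0,0,0,0,0.1,0],[0,0,0,0,0,0.1333,0],[0,0,0,0,0,0.1667,0]]

```text
time_s: 8.53
tool_pos: [568.9, -195.1, 255.2]
orientation: [1.118, 2.431, 0.293]
ft_force: [-1.9, -3.4, -1.6]
gripper_width: 0.125
grip_force: 30.0
```

Converted, 30 degrees / 180 = 0.1667.

>>> drive_tool:
  deltas:
    - [[0,0,0,0,0,0.0333,0],[0,0,0,0,0,0.0667,0],[0,0,0,0,0,0.1,0],[0,0,0,0,0,0.1333,0],[0,0,0,0,0,0.1667,0]]

```text
time_s: 8.95
tool_pos: [568.3, -195.5, 254.9]
orientation: [1.742, 2.099, 0.449]
ft_force: [-5.3, -4.4, -1.4]
gripper_width: 0.122
grip_force: 30.0
```

```bash
python3 go.py 618.6 -205 -48 90; python3 -c "
from h import *
print(arm.get_state()['wrist_torque'])"
```

```text
t 8.95 plate axes now [ 617.4 -206.8  -46.9] F [-5.3 -4.4 -1.4] w 0.122 g 30.004794895648956 j [-0.59  0.11  1.82  0.38  0.82 -0.98]
target [ 569.9 -193.6  254.4] shift cm [0.16 0.15 0.11] turn [-0.17  0.2   9.54]
[-0.88949699  1.01918176 -0.35968393]
```

Converted, 0.1 cm / 100 = 0.001, 11 degrees / 180 = 0.0611.

>>> drive_tool:
  deltas:
    - [[0.001,0.001,0,0,0,0.0222,0],[0.001,0.001,0,0,0,0.0444,0],[0.001,0.001,0,0,0,0.0611,0],[0.001,0.001,0,0,0,0.0611,0]]

```text
time_s: 9.28
tool_pos: [568.2, -195.2, 254.8]
orientation: [1.948, 1.944, 0.497]
ft_force: [-7.3, -8.2, -0.0]
gripper_width: 0.129
grip_force: 30.2
```

```bash
python3 go.py 618.6 -205 -48 90; python3 -c "
from h import *
s=arm.get_state();print(s['wrist_torque'],R.from_rotvec(s['orientation']).inv().apply(s['wrist_torque']))"
```

```text
t 9.28 plate axes now [ 617.3 -206.5  -46.9] F [-7.3 -8.2 -0. ] w 0.129 g 30.194851756095886 j [-0.59  0.11  1.82  0.37  0.82 -0.78]
target [ 569.9 -193.6  254.4] shift cm [0.16 0.13 0.11] turn [-0.26  0.32 -1.16]
[-1.45034923  1.46617511 -0.28543093] [ 1.46406715 -1.41567624 -0.43245958]
```

Converted, 0.1 cm / 100 = 0.001, 3 degrees / 180 = 0.0167.

>>> drive_tool:
  deltas:
    - [[0.001,0.001,0,0,0,0.0111,0],[0.001,0.001,0,0,0,0.0167,0],[0.001,0.001,0,0,0,0.0167,0]]

```text
time_s: 9.53
tool_pos: [568.4, -195.0, 254.9]
orientation: [2.001, 1.9, 0.506]
ft_force: [-10.9, -10.6, 0.2]
gripper_width: 0.13
grip_force: 31.8
```

```bash
python3 go.py 618.6 -205 -48 90; python3 -c "
from h import *
s=arm.get_state();print(s['wrist_torque'],R.from_rotvec(s['orientation']).inv().apply(s['wrist_torque']))"
```

```text
t 9.53 plate axes now [ 617.5 -206.3  -46.9] F [-10.9 -10.6   0.2] w 0.13 g 31.772196306847036 j [-0.58  0.11  1.82  0.37  0.82 -0.73]
target [ 569.9 -193.6  254.4] shift cm [0.14 0.1  0.11] turn [-0.36  0.43 -3.98]
[-1.98765587  2.03913862 -0.22999571] [ 1.94146497 -1.96294346 -0.73438881]
```

The bar is on its end stop: torque is rising with little further rotation. Releasing and retracting.

Converted, -1 cm / 100 = -0.01, -0.5 degrees / 180 = -0.0028.

>>> drive_tool:
  deltas:
    - [[0,0,0,0,0,-0.0028,3.5],[0,0,0,0,0,-0.0028,3.5],[0,0,0,0,0,-0.0028,3.5],[0,0,0,0,0,-0.0028,3.5],[0,0,-0.01,0,0,-0.0028,3.5]]

```text
time_s: 9.95
tool_pos: [565.7, -191.0, 263.5]
orientation: [1.995, 1.908, 0.518]
ft_force: [-0.3, 1.6, 0.1]
gripper_width: 0.37
grip_force: 0.0
```

Converted, -14 cm / 100 = -0.14, -12 cm / 100 = -0.12.

>>> drive_tool:
  deltas:
    - [[0,0,-0.03,0,0,0,3.5],[0,0,-0.06,0,0,0,3.5],[0,0,-0.09,0,0,0,3.5],[0,0,-0.12,0,0,0,3.5],[0,0,-0.14,0,0,0,3.5]]

```text
time_s: 10.37
tool_pos: [498.6, -193.0, 391.9]
orientation: [1.988, 1.903, 0.518]
ft_force: [0.7, -0.8, -0.4]
gripper_width: 0.374
grip_force: 0.0
```

```bash
python3 go.py 400 -205 150 90
```

```text
t 10.37 plate axes now [ 622.  -202.9  106.8] F [ 0.7 -0.8 -0.4] w 0.374 g 0.0 j [-0.68 -0.16  1.8   0.35  1.13 -0.72]
target [ 283.2 -199.4  323.4] shift cm [ -1.62 -22.12  -4.4 ] turn [ 0.21  0.17 -3.63]
```

Back off further for a clear view, then check.

Converted, -12 cm / 100 = -0.12, -8 cm / 100 = -0.08.

>>> drive_tool:
  deltas:
    - [[0,-0.04,-0.04,0,0,0,3.5],[0,-0.08,-0.04,0,0,0,3.5],[0,-0.12,-0.04,0,0,0,3.5],[0,-0.12,-0.04,0,0,0,3.5]]

```text
time_s: 10.7
tool_pos: [370.2, -185.4, 361.5]
orientation: [2.0, 1.908, 0.516]
ft_force: [-0.5, 0.8, -1.1]
gripper_width: 0.372
grip_force: 0.0
```

```bash
python3 m2.py; python3 - <<'E'
import cv2
a=cv2.imread('pics/topm.png');b=cv2.imread('pics/scenem.png')
x=cv2.resize(a[90:215,170:400],(552,300),interpolation=2);y=cv2.resize(b[120:300,200:335],(225,300),interpolation=2)
cv2.imwrite('pics/c5.png',cv2.convertScaleAbs(cv2.hconcat([x,y]),alpha=1.4))
E
```

```text
top plate n -169.2 1537
-76 156 c [ 618.5  -75.  -127.9] mid [ 618.2  -75.  -128.9] h95 44.5 eig [105. 108.] cw ang -0.9
-141 152 c [ 618.6 -139.5 -127.7] mid [ 618.5 -139.7 -128.2] h95 44.5 eig [ 99. 110.] cw ang -1.05
-205 72 c [ 618.9 -203.8 -119.3] mid [ 617.7 -203.9 -122.3] h95 53.0 eig [ 14. 146.] cw ang 1.54
scene plate n -168.8 885
-76 109 c [ 617.5  -76.2 -128. ] mid [ 618.8  -74.8 -127.9] h95 44.5 eig [105. 120.] cw ang 0.56
-141 119 c [ 617.9 -140.4 -127.8] mid [ 616.3 -140.4 -127.5] h95 44.8 eig [104. 125.] cw ang 0.57
-205 65 c [ 618.1 -206.4 -120.4] mid [ 617.  -205.8 -121.1] h95 52.1 eig [ 17. 142.] cw ang 1.56
```

View pics/c5.png

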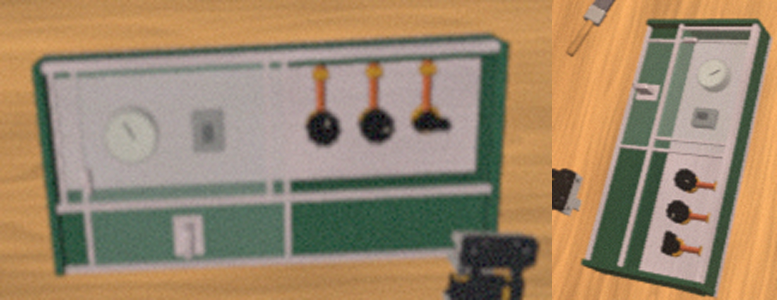

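The bar now lies across the slope at (430,122), measured at about 1.55 rad. The pull is at (187,237) with its door fully back. The front door hasn't moved and the gripper is clear, so I'll hand in.

```bash
python3 -c "
from cell import arm
print(arm.finish_job())"
```

```text
the job is handed in; nothing more can be done
None
```

I slid the splash door with the pull back to its end stop and turned the bar valve clockwise to its stop (about 1.55 rad measured, straight across the slope). The neighbouring door is still shut, the gripper was open and clear, and the job was handed in at about 11 s; no verdict was returned.

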